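# Find and mark the dragging spot of a tester's turntable

### The job

The turntable of this fabric tester drags somewhere on its turn, where a high patch you cannot see rubs on the steel shoe. With a light hold on its crank grip turn it slowly, never forcing it, feel where the drag rises, and leave it parked with the middle of that tight patch on the shoe; then stand the slim steel weight from the rubber mat upright on the turntable at the shoe, its foot just inside the rim, to mark the place. Leave the other things where they are.

Things in the scene. Friction and masses are not known exactly. Their poses are not given: they have to be found in the camera images.
- platen (a joint): The turntable: a flat aluminium disc 250 mm across, 12 mm thick, turning endlessly about a vertical axis. Value in rad, grows counter-clockwise seen from above; at 0 the crank grip is on the shoe's side (+y of the shoe's frame). Turns freely with 1 to 1.5 N at the crank grip and stays where it is left.
- platen_centre (a point): Point on the turntable's axis at the height of its flat top (80 mm above the bench). A hub 40 mm across and 6 mm high sits on it. Over 15 degrees either side of one angle, new every time, a sprung patch beneath rubs on the shoe: the drag at the grip climbs to some 8 to 11 N at its middle and falls again (a little less is felt when stopped there). Left there, it stays.
- crank_grip (a point): Middle of the crank grip: a black upright cylinder, 18 mm in diameter, 55 mm from the turntable's axis; it spins freely on its own axis. This point is 27.5 mm above the turntable's top; the grip reaches from 4.5 to 44.5 mm above it. A grip of about 16 N holds it through the tight patch; the forces of both fingers on it, added, must stay under 60 N.
- shoe: Fixed steel shoe and its upright bracket at the turntable's rim. Origin on the turntable's axis, 30 mm below its top; the shoe lies along this frame's +y, its pad touching the tight patch under the rim; z is up. The bracket is 26 mm wide, 131 to 147 mm from the axis, and ends 6 mm above the turntable's top.
- shoe_top (a point): Top of the shoe's bracket with a short black line pointing at the axis; 139 mm from the axis, 86 mm above the bench.
- mark (a point): Where the slim weight is to stand: point at the height of the turntable's top, beside the shoe, 107 mm from the axis; fixed to the tester, it does not turn.
- tester: Grey flat housing of the tester, 280 x 330 x 50 mm, fixed to the bench; origin under its centre on the turntable's axis. x, y along its sides; the shoe is at its +y side.
- marker: The slim steel weight, 66 mm tall, 180 g: a foot 32 mm across and 14 mm high, a short cone to 19 mm, then an upright round stem 20 mm in diameter to the top. Origin at the centre of its underside.
- mat: Black rubber mat, 220 x 120 x 4 mm, fixed on the bench; origin under its centre. Three weights stand along its x axis 70 mm apart, in any order.
- disc_low: Bystander on the mat: steel disc weight 48 mm across, 14 mm high with a ball knob on top, 39 mm tall in all.
- disc_tall: Bystander on the mat: steel disc weight 42 mm across, 28 mm high with a ball knob on top, 53 mm tall in all.
- holder: Bystander: specimen holder, a steel disc 84 mm across with a turned knob, 78 mm tall, on the bench.
- bottle: Bystander: white plastic bottle with blue cap, 60 mm across, 150 mm tall.
- beaker: Bystander: glass beaker, 70 mm across, 90 mm tall.
- brush: Bystander: hand brush lying on the bench beyond the mat.
- driver: Bystander: screwdriver lying on the bench.
There are look-alikes about, which are no part of the job. Leave any orange look-alike of the marker alone.

How it is judged:
On the way:
1. the turntable stands still with its tight patch on the shoe, while the slim weight is still on its mat (contact force between platen and shoe above 5.5 N and velocity of joint platen between -0.05 and 0.05 rad/s and distance of marker from where it was at the start of the episode below 0.02 m), for 0.3 s.
At the end, for the whole second after the job is handed in: The turntable rests with the tight patch pressing on the shoe with more than 5.5 N (its middle within about 10 degrees of the shoe), and the slim weight stands upright on the turntable, at rest and let go, its axis within 15 mm of the mark point beside the shoe (contact force between platen and shoe above 5.5 N and velocity of joint platen between -0.03 and 0.03 rad/s and horizontal distance between marker and mark below 0.015 m and z of marker in the frame of mark between -0.004 and 0.004 m and angle between marker's own z axis and vertical below 0.1 rad and linear speed of marker below 0.02 m/s); the robot touches nothing.
It fails at once if the turntable or its crank is forced or squeezed hard: more than 60 N from the fingers (contact force between platen and the fingers above 60 N).
It fails at once if another thing on the bench is shifted by more than 30 mm (distance of any of disc_low, disc_tall, holder, bottle, beaker, brush, driver from where it was at the start of the episode above 0.03 m).
It also fails if it takes over 72 s, if anything falls off the work surface, if the arm or the gripper's body presses on something with over 40 N, if the wrist force passes 120 N, or if a joint passes its speed limit or range.

### The arm

A 7-joint arm with a two-finger parallel gripper is mounted at the origin on the work surface. World frame = base frame: x ahead of the robot, y to its left, z up, the work surface at z = 0. Lengths are in m, angles in rad, forces in N, time in s.
With the tool pointing down it reaches from about 0.4 to 0.85 m from the base axis. Payload 4.5 kg.
Tool frame: the origin (TCP) lies where the fingers leave the gripper's body, on its centre line; the fingertips stand 64 mm ahead of it and the grasp point (between the pads) lies 45 mm ahead of it; z points along the fingers, y is the line along which they close (so a half turn about z gives the same grasp; the last joint's range is limited). The gripper opens to 88 mm and grips with 3 to 60 N. Pads are 18 mm wide; open, the fingers measure 123 mm over their backs; the gripper's body (75 mm by 187 mm) begins 45 mm behind the grasp point.
Start: joints at [1.208, 0.689, -0.195, 1.565, 0.157, 0.902, -0.215], TCP at [0.242, -0.576, 0.303] pointing down, gripper open.
Joint ranges: [-3.01, 3.01], [-0.46, 2.08], [-1.47, 1.51], [0.13, 2.56], [-1, 4.14], [0.04, 2.09], [-2.66, 2.66]. Speed limits (rad/s): [2.57, 2.57, 3.14, 3.14, 3.14, 3.14, 3.14].

### API

Orientations are given as a unit quaternion [x, y, z, w].
In Python, from plant import r gives the robot as it stands.
- The arm moves only by the tool play_rows, never from a script. Its arguments are lists of equal length, an entry for each row: "translation": the shift along the tool's x, y, z in m, a list of three; "delta_rot": the turn, a rotation vector about the tool's x, y, z in degrees, a list of three; "grip": the opening, from -1 (shut) to 1 (fully open). In form: {"translation": [[x, y, z], ...], "delta_rot": [[rx, ry, rz], ...], "grip": [grip, ...]}. A call has 1 to 20 rows; each row shifts and turns the commanded pose from where the row before left it, along the tool's axes as they then stand; what a row does not reach is not made up. A row lasts 1/8 s, in which the tool goes at most 62.5 mm and 10.7 degrees, less where a joint would pass 70% of its speed; a pose out of reach is approached as far as the arm can. A call with a gripper value outside its range is refused whole. The fingers move at their own pace and stop on an object; "squeeze" is the grip in N (left out, the last holds). Time passes only in rows, so rows that do not move let the fingers close. It gives the time, the measured TCP pose, the force, the opening and the grip force at its end, in the units of the state.
- r.get_state(): the state, without advancing time (a new reading comes with each control period).
- r.snapshot(name): name is "side" or "top"; returns the picture (400x640x3 uint8, blue, green, red); there is no depth.
- r.get_calibration(name): a dict with "intrinsics" (3x3 intrinsics, pixels), "eye" and "rotation" of the camera in the world. Camera axes: x right, y up, looking along -z (the intrinsics and any distortion apply to the point x, -y, -z); pixel columns grow to the right and rows downward; lengths in m; the calibration is good to about 2 mm. A picture is of the moment at which its call begins. get_calibration takes no time and is no camera call.
- r.finish_job(): hands the job in; it is judged then, once.
Trained networks look in the newest picture that a camera, given by its name, has taken for a name from the list of things; names that differ only in an ending like _2 or _b are one class to them, and where a whole thing is asked for, a point or a joint stands for the part that bears it (a point fixed in the world has none). Each returns a list of dicts, best first, with "confidence" (0 to 1); they miss things now and then, are a little off and sometimes report something else, mostly with a low value. They report only what shows in the picture. A call takes as long as a camera call. They do not tell look-alikes from the thing itself.
- r.look_for(camera, target): "point" ([x, y, z] in m, in world coordinates, good to about 4 mm: the middle of the surface that is visible of it).
- r.silhouettes(camera, target): "pixels" (400x640 bool, what is visible of it).
The state is a dict: "clock": time; "q": joint angles; "qd": joint speeds; "joint_torque": joint torques, N m; "tool_pos": TCP position; "eef_rot": TCP orientation; "contact_force": force on the tool from outside, world axes, zero at the start; "moment": the same for the moment, N m; "opening": opening from 0.0 (shut) to 1.0 (fully open); "finger_force": force on a finger pad.
Only numpy, scipy, OpenCV 4.12 (cv2) and the standard library are available. Lean on these libraries where they do the work, as an engineer would, in place of code of your own. Each camera call takes 0.05 s, during which the arm holds its last target. There are 200 camera calls.

## Working session

There is one attempt and no reset: what is moved stays moved. The work goes in short steps, Python scripts to look and compute and a tool call to move; the robot and the scene stay as the last step left them, time stands still between calls to the robot, and variables do not carry over. Pictures are saved under pics/ and viewed, at most 10 in all, crops included, and the job is handed in when it is done.

Besides the shell and the picture viewer there is one more tool, called by a JSON object that holds its "op" and its "data", one argument or row to a line. play_rows: Moves the arm, as the interface text tells. Its arguments: {"type":"object","properties":{"translation":{"type":"array","items":{"type":"array","items":{"type":"number"}}},"delta_rot":{"type":"array","items":{"type":"array","items":{"type":"number"}}},"grip":{"type":"array","items":{"type":"number"}},"squeeze":{"type":"number"}},"required":["translation","delta_rot","grip"]}

```bash
mkdir -p pics; cat > h.py <<'E'
import numpy as np, cv2
from plant import r
from scipy.spatial.transform import Rotation as R
def ray(cam,u,v):
    c=r.get_calibration(cam);K=np.array(c['intrinsics']);d=np.linalg.inv(K)@[u,v,1]
    d=np.array([d[0],-d[1],-d[2]]);rot=np.array(c['rotation'])
    if rot.shape!=(3,3): rot=R.from_quat(rot).as_matrix()
    return np.array(c['eye']),rot@d
def at_z(cam,u,v,z):
    e,d=ray(cam,u,v);return e+d*(z-e[2])/d[2]
def proj(cam,p):
    c=r.get_calibration(cam);K=np.array(c['intrinsics']);rot=np.array(c['rotation'])
    if rot.shape!=(3,3): rot=R.from_quat(rot).as_matrix()
    q=rot.T@(np.array(p)-c['eye']);q=K@[q[0],-q[1],-q[2]];return q[:2]/q[2]
E
python3 - <<'E'
from h import *
print(r.get_state())
for c in ['top','side']:
    im=r.snapshot(c);cv2.imwrite(f'pics/{c}0.png',im)
    print(c,r.get_calibration(c))
    for t in ['platen','crank_grip','shoe_top','shoe','tester','marker','mat','disc_low','disc_tall']:
        print(t,[(np.round(d['point'],3).tolist(),round(d['confidence'],2)) for d in r.look_for(c,t)])
E
```

```text
{'clock': 0.0, 'q': array([ 1.20780055,  0.68996346, -0.19448195,  1.56635661,  0.15730631,
        0.90250393, -0.21513908]), 'qd': array([ 4.46356621e-04, -4.47607590e-04, -9.76742358e-04, -3.84229055e-04,
       -8.91862704e-05,  2.42666184e-04, -6.94091587e-05]), 'joint_torque': array([-3.26843856e-04, -5.27572775e+01, -1.26779348e+00, -1.53433013e+01,
       -5.27966477e-02,  6.39365986e-03,  1.69501700e-04]), 'tool_pos': array([ 0.2412836 , -0.57598094,  0.30191858]), 'eef_rot': array([ 9.80380626e-01,  1.97111592e-01, -2.60371400e-04, -8.83030879e-04]), 'contact_force': array([0.70139645, 0.07011154, 0.18345107]), 'moment': array([-0.00648294,  0.03020015,  0.00758002]), 'finger_force': 0.0, 'opening': 1.0021254549915228}
top {'intrinsics': array([[515.16659282,   0.        , 314.01383027],
       [  0.        , 515.16659282, 202.18338388],
       [  0.        ,   0.        ,   1.        ]]), 'eye': array([ 0.3300105 , -0.00170049,  1.51151567]), 'rotation': array([-0.06727457,  0.05774148,  0.71102954, -0.69755075])}
platen [([0.584, -0.065, 0.08], 0.78)]
crank_grip [([0.57, 
[... 346 characters left out ...]
     , 324.92126382],
       [  0.        , 479.82958948, 199.3447576 ],
       [  0.        ,   0.        ,   1.        ]]), 'eye': array([-0.01352262,  0.75464927,  0.90340269]), 'rotation': array([-0.13771495,  0.39846029,  0.85719297, -0.29577728])}
platen [([0.578, -0.048, 0.082], 0.63)]
crank_grip [([0.516, 0.334, 0.003], 0.71)]
shoe_top [([0.643, 0.066, 0.07], 0.72)]
shoe [([0.646, 0.064, 0.074], 0.75), ([0.693, 0.302, 0.062], 0.27)]
tester [([0.554, -0.012, 0.05], 0.65)]
marker [([0.73, 0.409, 0.029], 0.83), ([0.589, 0.322, 0.032], 0.79), ([0.558, 0.214, 0.033], 0.5)]
mat [([0.643, 0.068, 0.075], 0.6)]
disc_low [([0.448, 0.328, 0.018], 0.58)]
disc_tall [([0.515, 0.321, 0.033], 0.57)]
```

View pics/top0.png

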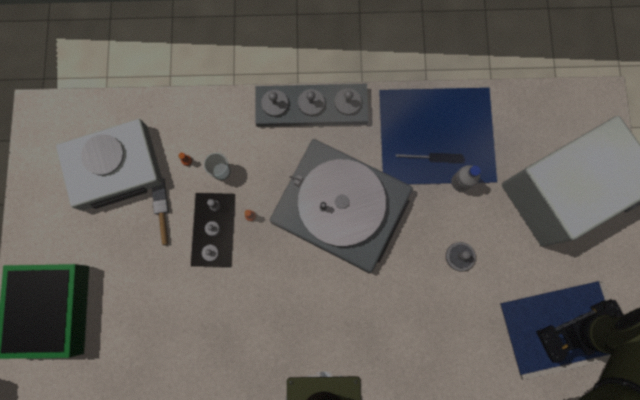

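View pics/side0.png

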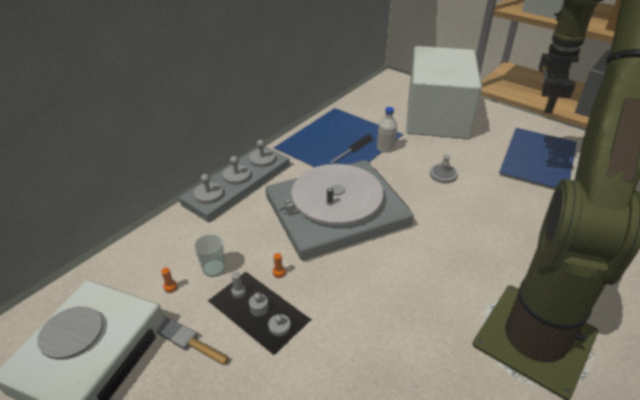

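Top view: the tester's platen hub is at (342,201), the crank grip at (323,207) and the shoe at (296,180). The marker candidates are the grey slim weight on the mat at (213,204), an orange look-alike at (250,214) and another at (185,158). I choose the grey one on the mat at (213,204) and check it in one crop.

```bash
python3 - <<'E'
from h import *
a=cv2.imread('pics/top0.png');b=cv2.imread('pics/side0.png')
A=cv2.resize(a[120:280,180:420],None,fx=3.2,fy=3.2,interpolation=cv2.INTER_CUBIC)[:, :768]
B=np.hstack([cv2.resize(b[235:345,150:300],(400,293)),cv2.resize(b[150:260,260:410],(400,293))])
A=cv2.resize(a[130:270,190:410],(800,509))
cv2.imwrite('pics/cropT.png',A);cv2.imwrite('pics/cropS.png',B)
for c in ['top','side']:
    r.snapshot(c)
    for t in ['platen','crank_grip','marker','shoe_top','mat']:
        for d in r.silhouettes(c,t)[:3]:
            m=d['pixels'].astype(np.uint8);ys,xs=np.nonzero(m)
            print(c,t,round(d['confidence'],2),m.sum(),'bbox',xs.min(),xs.max(),ys.min(),ys.max(),'cen',xs.mean().round(1),ys.mean().round(1))
            if t=='platen':
                cn=max(cv2.findContours(m,0,1)[0],key=len)
                h=cv2.convexHull(cn)[:,0]
                w=np.array([at_z(c,*p,0.08)[:2] for p in h]);(x,y),rad=cv2.minEnclosingCircle(w.astype(np.float32));
                s=np.linalg.lstsq(np.c_[2*w,np.ones(len(w))],(w**2).sum(1),rcond=None)[0]
                print(' circ',x,y,rad,s[:2],np.sqrt(s[2]+s[0]**2+s[1]**2))
print('hub',at_z('top',342,201,.086),'grip',at_z('top',323,206,.1245),'shoe',at_z('top',295,180,.086))
E
```

```text
top platen 0.64 5964 bbox 298 386 160 245 cen 342.0 202.5
 circ 0.5863301753997803 -0.06386039406061172 0.12506380677223206 [ 0.58581808 -0.06330952] 0.12363507666038638
top crank_grip 0.24 210 bbox 205 220 222 237 cen 212.7 229.1
top marker 0.63 111 bbox 208 220 199 211 cen 214.1 204.7
top marker 0.43 113 bbox 244 256 209 221 cen 250.1 215.1
top shoe_top 0.55 96 bbox 292 303 176 187 cen 298.1 180.9
top mat 0.94 2412 bbox 191 235 193 267 cen 213.6 229.1
side platen 0.78 4436 bbox 291 382 163 224 cen 336.5 194.3
 circ 0.5838345289230347 -0.060429733246564865 0.13227000832557678 [ 0.5840201  -0.05815103] 0.12769401194690735
side marker 0.7 286 bbox 230 244 271 297 cen 236.6 285.4
side marker 0.55 228 bbox 273 284 254 277 cen 277.9 266.2
side marker 0.49 224 bbox 163 176 269 292 cen 168.2 282.3
side shoe_top 0.74 149 bbox 283 298 200 215 cen 290.0 208.1
side shoe_top 0.22 4456 bbox 291 382 164 224 cen 336.5 194.3
hub [ 0.58699753 -0.06339003  0.086     ] grip [ 0.56724924 -0.00950323  0.1245    ] shoe [0.65020759 0.06806381 0.086     ]
```

View pics/cropT.png

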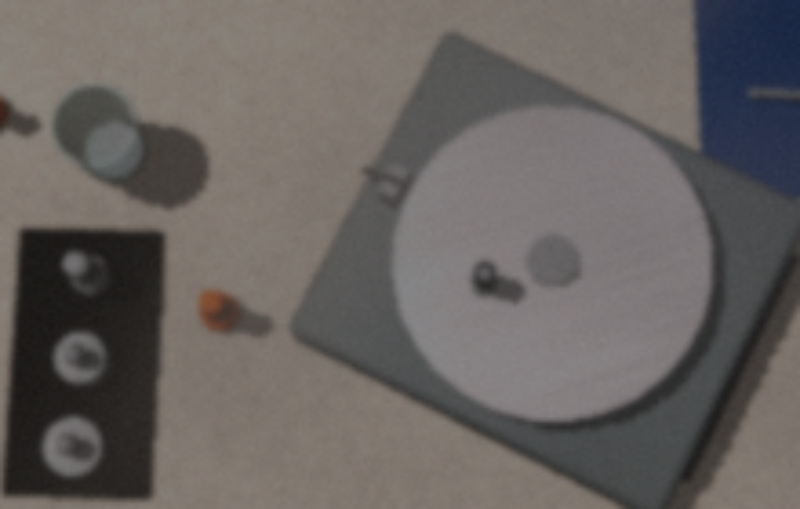

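View pics/cropS.png

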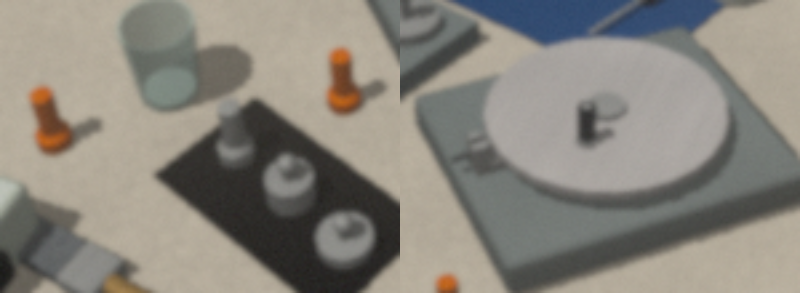

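The crops confirm it: the grey slim weight is at the far end of the mat (crop T (80,268), with the stem top at (74,263) and the foot at (92,275)). Both orange look-alikes stay away from it. Next I work out the geometry and the first move.

```bash
cat >> h.py <<'E'
def T(p):  # top crop pixel
    return 190+p[0]*220/800,130+p[1]*140/509
def to_tool(dw):
    return R.from_quat(r.get_state()['eef_rot']).inv().apply(dw)
E
python3 - <<'E'
from h import *
f=lambda p,z:at_z('top',*T(p),z).round(4)
print('hub',f((554,260),.086),'grip top',f((484,272),.1245))
print('mk top',f((74,263),.07),'mk foot',f((92,273),.012))
print('tester edge',f((453,35),.05),f((297,328),.05), 'shoe',f((393,178),.086))
# side: marker top/bottom
print('mk side top',at_z('side',150+228*.375,235+107*.375,.07).round(4),'foot',at_z('side',150+236*.375,235+153*.375,.012).round(4))
print('grip side top',at_z('side',260+587*.0+ (588-400)*.375,150+103*.375,.1245).round(4))
print('hub side',at_z('side',260+(608-400)*.375,150+105*.375,.086).round(4))
print('shoe side',at_z('side',260+(482-400)*.375,150+140*.375,.086).round(4))
g=np.array([.567,-.010,.22]);s=r.get_state();print(to_tool(g-s['tool_pos']), R.from_quat(s['eef_rot']).as_matrix().round(3))
E
```

```text
hub [ 0.5855 -0.0643  0.086 ] grip top [ 0.5705 -0.0098  0.1245]
mk top [0.5937 0.3111 0.07  ] mk foot [0.5957 0.3088 0.012 ]
tester edge [0.7788 0.0108 0.05  ] [0.5416 0.1381 0.05  ] shoe [0.653  0.0593 0.086 ]
mk side top [0.5917 0.3119 0.07  ] foot [0.5898 0.3137 0.012 ]
grip side top [ 0.5718 -0.0152  0.1245]
hub side [ 0.5828 -0.0632  0.086 ]
shoe side [0.6475 0.057  0.086 ]
[ 0.51907211 -0.39661493  0.08272697] [[ 0.922  0.387 -0.   ]
 [ 0.387 -0.922  0.   ]
 [-0.    -0.    -1.   ]]
```

{"op": "play_rows", "data": {
  "translation": [
    [0.026,-0.0196,0],
    [0.026,-0.0196,0],
    [0.026,-0.0196,0],
    [0.026,-0.0196,0],
    [0.026,-0.0196,0],
    [0.026,-0.0196,0],
    [0.026,-0.0196,0],
    [0.026,-0.0196,0],
    [0.026,-0.0196,0],
    [0.026,-0.0196,0],
    [0.026,-0.0196,0],
    [0.026,-0.0196,0],
    [0.026,-0.0196,0],
    [0.026,-0.0196,0],
    [0.026,-0.0196,0],
    [0.026,-0.0196,0],
    [0.026,-0.0196,0.02],
    [0.026,-0.0196,0.02],
    [0.026,-0.0196,0.02],
    [0.026,-0.0196,0.02]
  ],
  "delta_rot": [
    [0,0,0],
    [0,0,0],
    [0,0,0],
    [0,0,0],
    [0,0,0],
    [0,0,0],
    [0,0,0],
    [0,0,0],
    [0,0,0],
    [0,0,0],
    [0,0,0],
    [0,0,0],
    [0,0,0],
    [0,0,0],
    [0,0,0],
    [0,0,0],
    [0,0,0],
    [0,0,0],
    [0,0,0],
    [0,0,0]
  ],
  "grip": [0.3,0.3,0.3,0.3,0.3,0.3,0.3,0.3,0.3,0.3,0.3,0.3,0.3,0.3,0.3,0.3,0.3,0.3,0.3,0.3],
  "squeeze": 16
}}

```text
clock: 4.1
tool_pos: [0.5703, -0.013, 0.2222]
eef_rot: [0.98, 0.197, 0.0, 0.0]
contact_force: [1.4, -0.0, 1.0]
opening: 0.653
finger_force: 0.0
```

{"op": "play_rows", "data": {
  "translation": [
    [0,0,0.02],
    [0,0,0.02],
    [0,0,0.015],
    [0,0,0.01],
    [0,0,0],
    [0,0,0],
    [0,0,0],
    [0,0,0],
    [0,0,0],
    [0,0,0]
  ],
  "delta_rot": [
    [0,0,0],
    [0,0,0],
    [0,0,0],
    [0,0,0],
    [0,0,0],
    [0,0,0],
    [0,0,0],
    [0,0,0],
    [0,0,0],
    [0,0,0]
  ],
  "grip": [0.3,0.3,0.3,0,-0.2,-0.4,-0.6,-0.8,-1,-1],
  "squeeze": 16
}}

```text
clock: 5.35
tool_pos: [0.5689, -0.0108, 0.1583]
eef_rot: [0.98, 0.198, -0.0, -0.002]
contact_force: [-2.3, 5.6, 3.4]
opening: 0.195
finger_force: 16.0
```

```bash
python3 - <<'E'
import numpy as np
c=np.array([.585,-.0635]);a=np.radians(22.8);M=np.array([[np.cos(a),np.sin(a)],[np.sin(a),-np.cos(a)]])
P=lambda th:c+.055*np.array([np.cos(np.radians(th)),np.sin(np.radians(th))])
prev=np.array([.5703,-.013])
for th in range(122,122+360,15):
    print(th,P(th).round(4),'per row mm',(M@(P(th)-prev)*1000/6).round(2));prev=P(th)
E
```

```text
122 [ 0.5559 -0.0169] per row mm [-2.47 -0.34]
137 [ 0.5448 -0.026 ] per row mm [-2.29  0.69]
152 [ 0.5364 -0.0377] per row mm [-2.04  1.26]
167 [ 0.5314 -0.0511] per row mm [-1.64  1.74]
182 [ 0.53   -0.0654] per row mm [-1.13  2.11]
197 [ 0.5324 -0.0796] per row mm [-0.55  2.33]
212 [ 0.5384 -0.0926] per row mm [0.07 2.39]
227 [ 0.5475 -0.1037] per row mm [0.69 2.29]
242 [ 0.5592 -0.1121] per row mm [1.26 2.04]
257 [ 0.5726 -0.1171] per row mm [1.74 1.64]
272 [ 0.5869 -0.1185] per row mm [2.11 1.13]
287 [ 0.6011 -0.1161] per row mm [2.33 0.55]
302 [ 0.6141 -0.1101] per row mm [ 2.39 -0.07]
317 [ 0.6252 -0.101 ] per row mm [ 2.29 -0.69]
332 [ 0.6336 -0.0893] per row mm [ 2.04 -1.26]
347 [ 0.6386 -0.0759] per row mm [ 1.64 -1.74]
362 [ 0.64   -0.0616] per row mm [ 1.13 -2.11]
377 [ 0.6376 -0.0474] per row mm [ 0.55 -2.33]
392 [ 0.6316 -0.0344] per row mm [-0.07 -2.39]
407 [ 0.6225 -0.0233] per row mm [-0.69 -2.29]
422 [ 0.6108 -0.0149] per row mm [-1.26 -2.04]
437 [ 0.5974 -0.0099] per row mm [-1.74 -1.64]
452 [ 0.5831 -0.0085] per row mm [-2.11 -1.13]
467 [ 0.5689 -0.0109] per row mm [-2.33 -0.55]
```

{"op": "play_rows", "data": {
  "translation": [
    [-0.0025,-0.0003,0],
    [-0.0025,-0.0003,0],
    [-0.0025,-0.0003,0],
    [-0.0025,-0.0003,0],
    [-0.0025,-0.0003,0],
    [-0.0024,-0.0004,0]
  ],
  "delta_rot": [
    [0,0,0],
    [0,0,0],
    [0,0,0],
    [0,0,0],
    [0,0,0],
    [0,0,0]
  ],
  "grip": [-1,-1,-1,-1,-1,-1],
  "squeeze": 16
}}

```text
clock: 6.1
tool_pos: [0.5552, -0.0168, 0.1583]
eef_rot: [0.98, 0.198, 0.0, -0.001]
contact_force: [-1.9, 3.7, 3.7]
opening: 0.198
finger_force: 16.0
```

{"op": "play_rows", "data": {
  "translation": [
    [-0.0023,0.0006,0],
    [-0.0023,0.0006,0],
    [-0.0023,0.0007,0],
    [-0.0023,0.0007,0],
    [-0.0023,0.0008,0],
    [-0.0023,0.0008,0]
  ],
  "delta_rot": [
    [0,0,0],
    [0,0,0],
    [0,0,0],
    [0,0,0],
    [0,0,0],
    [0,0,0]
  ],
  "grip": [-1,-1,-1,-1,-1,-1]
}}

```text
clock: 6.85
tool_pos: [0.5434, -0.0268, 0.1582]
eef_rot: [0.98, 0.197, -0.0, -0.0]
contact_force: [-3.0, 3.7, 7.4]
opening: 0.201
finger_force: 16.0
```

{"op": "play_rows", "data": {
  "translation": [
    [-0.0021,0.0011,0],
    [-0.0021,0.0012,0],
    [-0.002,0.0013,0],
    [-0.002,0.0013,0],
    [-0.002,0.0013,0],
    [-0.002,0.0014,0]
  ],
  "delta_rot": [
    [0,0,0],
    [0,0,0],
    [0,0,0],
    [0,0,0],
    [0,0,0],
    [0,0,0]
  ],
  "grip": [-1,-1,-1,-1,-1,-1]
}}

```text
clock: 7.6
tool_pos: [0.535, -0.0395, 0.1582]
eef_rot: [0.98, 0.197, -0.001, 0.0]
contact_force: [-3.1, 3.0, 6.7]
opening: 0.192
finger_force: 16.0
```

{"op": "play_rows", "data": {
  "translation": [
    [-0.0018,0.0016,0],
    [-0.0017,0.0017,0],
    [-0.0017,0.0017,0],
    [-0.0016,0.0018,0],
    [-0.0015,0.0018,0],
    [-0.0015,0.0019,0]
  ],
  "delta_rot": [
    [0,0,0],
    [0,0,0],
    [0,0,0],
    [0,0,0],
    [0,0,0],
    [0,0,0]
  ],
  "grip": [-1,-1,-1,-1,-1,-1]
}}

```text
clock: 8.35
tool_pos: [0.5304, -0.0536, 0.1582]
eef_rot: [0.98, 0.197, -0.0, 0.001]
contact_force: [-1.9, 1.5, 5.0]
opening: 0.199
finger_force: 16.0
```

{"op": "play_rows", "data": {
  "translation": [
    [-0.0013,0.002,0],
    [-0.0013,0.002,0],
    [-0.0012,0.0021,0],
    [-0.0011,0.0021,0],
    [-0.001,0.0022,0],
    [-0.0009,0.0022,0]
  ],
  "delta_rot": [
    [0,0,0],
    [0,0,0],
    [0,0,0],
    [0,0,0],
    [0,0,0],
    [0,0,0]
  ],
  "grip": [-1,-1,-1,-1,-1,-1]
}}

```text
clock: 9.1
tool_pos: [0.5296, -0.0677, 0.1582]
eef_rot: [0.98, 0.197, 0.0, 0.001]
contact_force: [-1.4, 2.0, 5.8]
opening: 0.195
finger_force: 16.0
```

{"op": "play_rows", "data": {
  "translation": [
    [-0.0008,0.0023,0],
    [-0.0007,0.0023,0],
    [-0.0006,0.0023,0],
    [-0.0005,0.0023,0],
    [-0.0004,0.0024,0],
    [-0.0003,0.0024,0]
  ],
  "delta_rot": [
    [0,0,0],
    [0,0,0],
    [0,0,0],
    [0,0,0],
    [0,0,0],
    [0,0,0]
  ],
  "grip": [-1,-1,-1,-1,-1,-1]
}}

```text
clock: 9.85
tool_pos: [0.5325, -0.0816, 0.1582]
eef_rot: [0.98, 0.197, 0.001, 0.001]
contact_force: [0.3, 1.0, 5.3]
opening: 0.197
finger_force: 16.0
```

{"op": "play_rows", "data": {
  "translation": [
    [-0.0002,0.0024,0],
    [-0.0001,0.0024,0],
    [0,0.0024,0],
    [0.0001,0.0024,0],
    [0.0002,0.0024,0],
    [0.0003,0.0024,0]
  ],
  "delta_rot": [
    [0,0,0],
    [0,0,0],
    [0,0,0],
    [0,0,0],
    [0,0,0],
    [0,0,0]
  ],
  "grip": [-1,-1,-1,-1,-1,-1]
}}

```text
clock: 10.6
tool_pos: [0.5388, -0.0942, 0.1582]
eef_rot: [0.98, 0.197, 0.001, 0.0]
contact_force: [1.9, 2.5, 4.6]
opening: 0.199
finger_force: 16.0
```

{"op": "play_rows", "data": {
  "translation": [
    [0.0004,0.0024,0],
    [0.0005,0.0023,0],
    [0.0006,0.0023,0],
    [0.0007,0.0023,0],
    [0.0008,0.0023,0],
    [0.0009,0.0022,0]
  ],
  "delta_rot": [
    [0,0,0],
    [0,0,0],
    [0,0,0],
    [0,0,0],
    [0,0,0],
    [0,0,0]
  ],
  "grip": [-1,-1,-1,-1,-1,-1]
}}

```text
clock: 11.35
tool_pos: [0.5447, -0.1012, 0.1581]
eef_rot: [0.98, 0.199, -0.002, -0.003]
contact_force: [-5.7, 10.2, 14.3]
opening: 0.198
finger_force: 16.0
```

{"op": "play_rows", "data": {
  "translation": [
    [0.001,0.0022,0],
    [0.0011,0.0021,0],
    [0.0012,0.0021,0],
    [0.0013,0.002,0],
    [0.0014,0.002,0],
    [0.0015,0.0019,0]
  ],
  "delta_rot": [
    [0,0,0],
    [0,0,0],
    [0,0,0],
    [0,0,0],
    [0,0,0],
    [0,0,0]
  ],
  "grip": [-1,-1,-1,-1,-1,-1]
}}

```text
clock: 12.1
tool_pos: [0.5573, -0.1113, 0.1582]
eef_rot: [0.98, 0.198, -0.001, -0.002]
contact_force: [-2.1, 5.7, 8.9]
opening: 0.199
finger_force: 16.0
```

{"op": "play_rows", "data": {
  "translation": [
    [0.0016,0.0018,0],
    [0.0016,0.0018,0],
    [0.0017,0.0017,0],
    [0.0018,0.0016,0],
    [0.0018,0.0015,0],
    [0.0019,0.0014,0]
  ],
  "delta_rot": [
    [0,0,0],
    [0,0,0],
    [0,0,0],
    [0,0,0],
    [0,0,0],
    [0,0,0]
  ],
  "grip": [-1,-1,-1,-1,-1,-1]
}}

```text
clock: 12.85
tool_pos: [0.5724, -0.1171, 0.1582]
eef_rot: [0.98, 0.198, 0.001, -0.001]
contact_force: [0.7, 5.4, 7.2]
opening: 0.193
finger_force: 16.0
```

{"op": "play_rows", "data": {
  "translation": [
    [-0.0018,-0.0016,0],
    [-0.0018,-0.0016,0],
    [-0.0018,-0.0016,0],
    [-0.0018,-0.0016,0]
  ],
  "delta_rot": [
    [0,0,0],
    [0,0,0],
    [0,0,0],
    [0,0,0]
  ],
  "grip": [-1,-1,-1,-1]
}}

```text
clock: 13.35
tool_pos: [0.564, -0.1145, 0.1582]
eef_rot: [0.98, 0.198, 0.002, -0.0]
contact_force: [3.2, 4.6, 4.5]
opening: 0.197
finger_force: 16.0
```

{"op": "play_rows", "data": {
  "translation": [
    [-0.0011,-0.0012,0],
    [-0.0011,-0.0012,0],
    [-0.0011,-0.0012,0]
  ],
  "delta_rot": [
    [0,0,0],
    [0,0,0],
    [0,0,0]
  ],
  "grip": [-1,-1,-1]
}}

```text
clock: 13.72
tool_pos: [0.5598, -0.1126, 0.1583]
eef_rot: [0.98, 0.198, 0.002, -0.0]
contact_force: [3.6, 4.1, 3.4]
opening: 0.194
finger_force: 16.0
```

{"op": "play_rows", "data": {
  "translation": [
    [-0.001,-0.0013,0],
    [-0.001,-0.0013,0],
    [-0.001,-0.0013,0]
  ],
  "delta_rot": [
    [0,0,0],
    [0,0,0],
    [0,0,0]
  ],
  "grip": [-1,-1,-1]
}}

```text
clock: 14.1
tool_pos: [0.5576, -0.1115, 0.1583]
eef_rot: [0.98, 0.197, 0.005, 0.001]
contact_force: [9.1, 0.9, -2.1]
opening: 0.196
finger_force: 16.0
```

{"op": "play_rows", "data": {
  "translation": [
    [-0.0008,-0.0014,0],
    [-0.0008,-0.0014,0],
    [-0.0008,-0.0014,0]
  ],
  "delta_rot": [
    [0,0,0],
    [0,0,0],
    [0,0,0]
  ],
  "grip": [-1,-1,-1]
}}

```text
clock: 14.48
tool_pos: [0.5549, -0.11, 0.1583]
eef_rot: [0.98, 0.196, 0.006, 0.002]
contact_force: [10.9, -3.1, -4.5]
opening: 0.196
finger_force: 16.0
```

{"op": "play_rows", "data": {
  "translation": [
    [-0.0007,-0.0014,0],
    [-0.0007,-0.0014,0],
    [-0.0007,-0.0014,0]
  ],
  "delta_rot": [
    [0,0,0],
    [0,0,0],
    [0,0,0]
  ],
  "grip": [-1,-1,-1]
}}

```text
clock: 14.85
tool_pos: [0.552, -0.108, 0.1584]
eef_rot: [0.981, 0.196, 0.006, 0.003]
contact_force: [10.8, -4.4, -5.5]
opening: 0.198
finger_force: 16.0
```

{"op": "play_rows", "data": {
  "translation": [
    [-0.0006,-0.0015,0],
    [-0.0006,-0.0015,0],
    [-0.0006,-0.0015,0]
  ],
  "delta_rot": [
    [0,0,0],
    [0,0,0],
    [0,0,0]
  ],
  "grip": [-1,-1,-1]
}}

```text
clock: 15.22
tool_pos: [0.5485, -0.1052, 0.1584]
eef_rot: [0.981, 0.196, 0.006, 0.003]
contact_force: [11.7, -5.8, -5.7]
opening: 0.194
finger_force: 16.0
```

{"op": "play_rows", "data": {
  "translation": [
    [-0.0005,-0.0015,0],
    [-0.0005,-0.0015,0],
    [-0.0005,-0.0015,0]
  ],
  "delta_rot": [
    [0,0,0],
    [0,0,0],
    [0,0,0]
  ],
  "grip": [-1,-1,-1]
}}

```text
clock: 15.6
tool_pos: [0.5445, -0.1014, 0.1583]
eef_rot: [0.981, 0.196, 0.005, 0.003]
contact_force: [9.1, -4.9, -3.5]
opening: 0.199
finger_force: 16.0
```

{"op": "play_rows", "data": {
  "translation": [
    [0.0008,0.0025,0],
    [0.0008,0.0025,0],
    [0.0009,0.0024,0],
    [0.001,0.0024,0],
    [0.0011,0.0023,0],
    [0.0005,0.0011,0]
  ],
  "delta_rot": [
    [0,0,0],
    [0,0,0],
    [0,0,0],
    [0,0,0],
    [0,0,0],
    [0,0,0]
  ],
  "grip": [-1,-1,-1,-1,-1,-1]
}}

```text
clock: 16.35
tool_pos: [0.5472, -0.1038, 0.1581]
eef_rot: [0.98, 0.199, -0.002, -0.003]
contact_force: [-5.1, 11.4, 15.2]
opening: 0.201
finger_force: 16.0
```

{"op": "play_rows", "data": {
  "translation": [
    [0.0005,0.001,0],
    [0,0,0],
    [-0.0008,-0.0018,0],
    [-0.0008,-0.0018,0],
    [-0.0009,-0.0018,0],
    [0,0,0]
  ],
  "delta_rot": [
    [0,0,0],
    [0,0,0],
    [0,0,0],
    [0,0,0],
    [0,0,0],
    [0,0,0]
  ],
  "grip": [-1,-1,-1,-1,-1,-1]
}}

```text
clock: 17.1
tool_pos: [0.5474, -0.1042, 0.1582]
eef_rot: [0.98, 0.198, 0.002, -0.0]
contact_force: [3.8, 4.4, 5.2]
opening: 0.194
finger_force: 16.0
```

{"op": "play_rows", "data": {
  "translation": [
    [0,0,0],
    [0,0,0],
    [0,0,0],
    [0,0,0],
    [0,0,-0.02],
    [0,0,-0.03],
    [0,0,-0.03]
  ],
  "delta_rot": [
    [0,0,0],
    [0,0,0],
    [0,0,0],
    [0,0,0],
    [0,0,0],
    [0,0,0],
    [0,0,0]
  ],
  "grip": [-0.3,0,0.2,0.3,0.3,0.3,0.3]
}}

```text
clock: 17.98
tool_pos: [0.5457, -0.105, 0.2383]
eef_rot: [0.98, 0.197, -0.0, -0.0]
contact_force: [0.9, 0.3, 0.2]
opening: 0.646
finger_force: 0.0
```

{"op": "play_rows", "data": {
  "translation": [
    [0.0144,-0.0261,0],
    [0.0144,-0.0261,0],
    [0.0144,-0.0261,0],
    [0.0144,-0.0261,0],
    [0.0144,-0.0261,0],
    [0.0144,-0.0261,0],
    [0.0144,-0.0261,0],
    [0.0144,-0.0261,0],
    [0.0144,-0.0261,0],
    [0.0144,-0.0261,0],
    [0.0144,-0.0261,0],
    [0.0144,-0.0261,0],
    [0.0144,-0.0261,0],
    [0.0144,-0.0261,0],
    [0,0,0],
    [0,0,0]
  ],
  "delta_rot": [
    [0,0,0],
    [0,0,0],
    [0,0,0],
    [0,0,0],
    [0,0,0],
    [0,0,0],
    [0,0,0],
    [0,0,0],
    [0,0,0],
    [0,0,0],
    [0,0,0],
    [0,0,0],
    [0,0,0],
    [0,0,0],
    [0,0,0],
    [0,0,0]
  ],
  "grip": [0.3,0.3,0.3,0.3,0.3,0.3,0.3,0.3,0.3,0.3,0.3,0.3,0.3,0.3,0.3,0.3]
}}

```text
clock: 19.98
tool_pos: [0.5908, 0.3083, 0.2374]
eef_rot: [0.98, 0.197, -0.0, 0.001]
contact_force: [-0.8, -0.6, -0.2]
opening: 0.648
finger_force: 0.0
```

```bash
python3 - <<'E'
from h import *
im=r.snapshot('side');cv2.imwrite('pics/side1.png',cv2.resize(im[130:350,140:440],(800,587)))
it=r.snapshot('top');cv2.imwrite('pics/top1.png',it)
s=r.get_state();print(s['clock'],s['tool_pos'],s['q'].round(2))
for n in ['top','side']:
  for t in ['marker','crank_grip','platen']:
    print(n,t,[(np.round(d['point'],3).tolist(),round(d['confidence'],2)) for d in r.look_for(n,t)])
E
```

```text
20.075 [0.59111656 0.30781668 0.23762209] [-0.52  0.82 -0.06  1.49  0.06  0.83 -1.78]
top marker [([0.554, -0.105, 0.121], 0.72), ([0.559, 0.2, 0.025], 0.5)]
top crank_grip [([0.554, -0.104, 0.124], 0.44)]
top platen [([0.587, -0.065, 0.083], 0.87)]
side marker [([0.731, 0.408, 0.031], 0.73), ([0.592, 0.32, 0.032], 0.7), ([0.559, 0.214, 0.031], 0.64)]
side crank_grip []
side platen [([0.58, -0.048, 0.08], 0.85)]
```

View pics/side1.png

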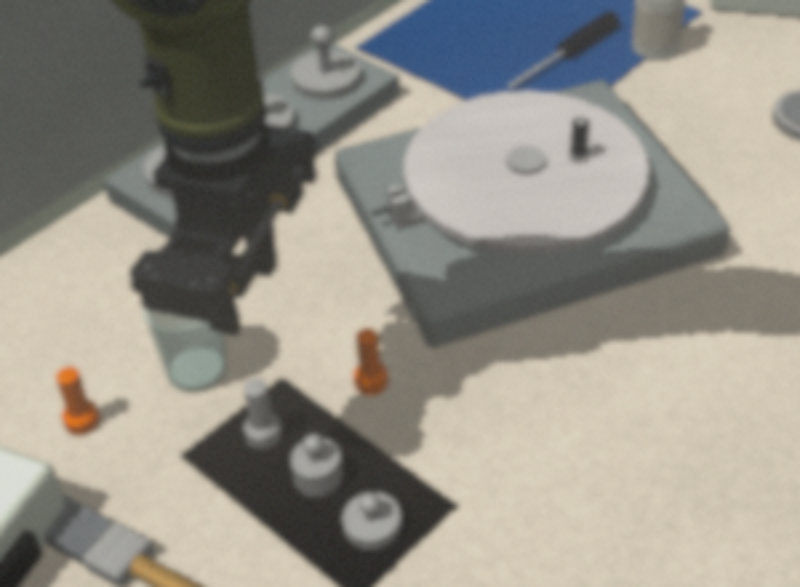

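The crop shows the slim weight untouched at (258,410), with the gripper about 150 mm above it. The crank is parked at (580,140) and the bystanders have not moved.

{"op": "play_rows", "data": {
  "translation": [
    [0.0023,-0.0028,0.018],
    [0,0,0.02],
    [0,0,0.02],
    [0,0,0.02],
    [0,0,0.02],
    [0,0,0.02],
    [0,0,0.02],
    [0,0,0],
    [0,0,0],
    [0,0,0],
    [0,0,0],
    [0,0,0],
    [0,0,0]
  ],
  "delta_rot": [
    [0,0,0],
    [0,0,0],
    [0,0,0],
    [0,0,0],
    [0,0,0],
    [0,0,0],
    [0,0,0],
    [0,0,0],
    [0,0,0],
    [0,0,0],
    [0,0,0],
    [0,0,0],
    [0,0,0]
  ],
  "grip": [0.3,0.3,0.3,0.3,0.3,0.3,0.3,0.3,0,-0.3,-0.6,-1,-1],
  "squeeze": 20
}}

```text
clock: 22.0
tool_pos: [0.5923, 0.3132, 0.1001]
eef_rot: [0.98, 0.197, 0.0, 0.0]
contact_force: [0.1, -0.6, 2.3]
opening: 0.223
finger_force: 19.7
```

{"op": "play_rows", "data": {
  "translation": [
    [0,0,-0.015],
    [0,0,-0.02],
    [0,0,-0.02],
    [0,0,-0.02],
    [0,0,-0.02],
    [0,0,-0.02],
    [0,0,-0.02]
  ],
  "delta_rot": [
    [0,0,0],
    [0,0,0],
    [0,0,0],
    [0,0,0],
    [0,0,0],
    [0,0,0],
    [0,0,0]
  ],
  "grip": [-1,-1,-1,-1,-1,-1,-1],
  "squeeze": 20
}}

```text
clock: 22.88
tool_pos: [0.5918, 0.3134, 0.2363]
eef_rot: [0.98, 0.197, 0.0, 0.0]
contact_force: [-0.2, -0.1, -1.7]
opening: 0.224
finger_force: 19.7
```

{"op": "play_rows", "data": {
  "translation": [
    [-0.003,0.0115,0],
    [-0.006,0.0233,0],
    [-0.006,0.0233,0],
    [-0.006,0.0233,0],
    [-0.006,0.0233,0],
    [-0.006,0.0233,0],
    [-0.006,0.0233,0],
    [-0.006,0.0233,0],
    [-0.006,0.0233,0],
    [-0.006,0.0233,0],
    [-0.006,0.0233,0],
    [-0.006,0.0233,0],
    [-0.003,0.0115,0],
    [0,0,0],
    [0,0,0]
  ],
  "delta_rot": [
    [0,0,0],
    [0,0,0],
    [0,0,0],
    [0,0,0],
    [0,0,0],
    [0,0,0],
    [0,0,0],
    [0,0,0],
    [0,0,0],
    [0,0,0],
    [0,0,0],
    [0,0,0],
    [0,0,0],
    [0,0,0],
    [0,0,0]
  ],
  "grip": [-1,-1,-1,-1,-1,-1,-1,-1,-1,-1,-1,-1,-1,-1,-1]
}}

```text
clock: 24.75
tool_pos: [0.6331, 0.0293, 0.2346]
eef_rot: [0.98, 0.198, -0.0, -0.001]
contact_force: [0.3, 0.6, -2.6]
opening: 0.218
finger_force: 19.7
```

```bash
python3 - <<'E'
from h import *
im=r.snapshot('side');cv2.imwrite('pics/side2.png',cv2.resize(im[110:260,240:440],(800,600),interpolation=cv2.INTER_CUBIC))
s=r.get_state();print(s['clock'],s['tool_pos'],s['opening'],s['finger_force'])
for t in ['marker']:
    print(t,[(np.round(d['point'],3).tolist(),round(d['confidence'],2)) for d in r.look_for('side',t)])
g=at_z('side',357.5,175.4,.1245);print('grip parked',g, np.degrees(np.arctan2(g[1]+.0635,g[0]-.585)))
p=s['tool_pos'];b=p-[0,0,.0961];print('foot px crop',(proj('side',b)-[240,110])*4,'mark',(proj('side',[.636,.0305,.08])-[240,110])*4)
E
```

```text
24.8 [0.63313858 0.02961823 0.23463719] 0.22330431734781794 19.654236673118817
marker [([0.559, 0.214, 0.03], 0.82), ([0.731, 0.408, 0.029], 0.79), ([0.63, 0.04, 0.151], 0.46)]
grip parked [ 0.54932482 -0.10447447  0.1245    ] -131.0450626978411
foot px crop [244.09027712 295.0518195 ] mark [242.80314626 363.3881458 ]
```

View pics/side2.png

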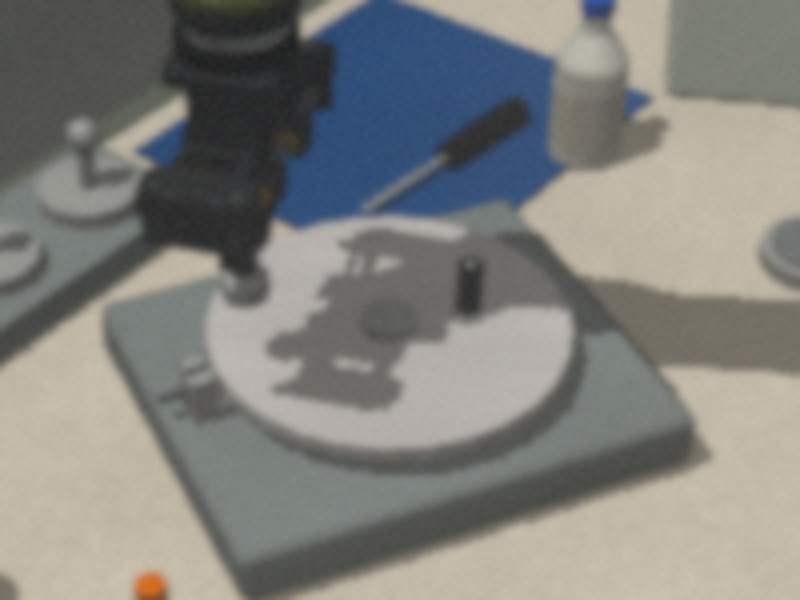

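The weight hangs upright at crop (244,285), where I predicted it, about 58 mm above the mark. The shoe is at (200,373) and the crank at (470,285). Lowering now.

{"op": "play_rows", "data": {
  "translation": [
    [0,0,0.012],
    [0,0,0.012],
    [0,0,0.012],
    [0,0,0.01],
    [0,0,0.006],
    [0,0,0.003],
    [0,0,0.001],
    [0,0,0.001],
    [0,0,0]
  ],
  "delta_rot": [
    [0,0,0],
    [0,0,0],
    [0,0,0],
    [0,0,0],
    [0,0,0],
    [0,0,0],
    [0,0,0],
    [0,0,0],
    [0,0,0]
  ],
  "grip": [-1,-1,-1,-1,-1,-1,-1,-1,-1]
}}

```text
clock: 25.98
tool_pos: [0.6335, 0.028, 0.1779]
eef_rot: [0.98, 0.197, 0.0, 0.0]
contact_force: [0.0, -0.5, -2.5]
opening: 0.22
finger_force: 19.7
```

{"op": "play_rows", "data": {
  "translation": [
    [0,0,0.001],
    [0,0,0.0007],
    [0,0,0]
  ],
  "delta_rot": [
    [0,0,0],
    [0,0,0],
    [0,0,0]
  ],
  "grip": [-1,-1,-1]
}}

```text
clock: 26.35
tool_pos: [0.6335, 0.0281, 0.1762]
eef_rot: [0.98, 0.197, 0.0, 0.0]
contact_force: [-0.7, -1.0, -0.5]
opening: 0.218
finger_force: 19.6
```

{"op": "play_rows", "data": {
  "translation": [
    [0,0,0.0003],
    [0,0,0],
    [0,0,0],
    [0,0,0],
    [0,0,0],
    [0,0,0],
    [0,0,-0.01],
    [0,0,-0.02],
    [0,0,-0.03],
    [0,0,-0.03],
    [0,0,-0.03],
    [0,0,0]
  ],
  "delta_rot": [
    [0,0,0],
    [0,0,0],
    [0,0,0],
    [0,0,0],
    [0,0,0],
    [0,0,0],
    [0,0,0],
    [0,0,0],
    [0,0,0],
    [0,0,0],
    [0,0,0],
    [0,0,0]
  ],
  "grip": [-0.5,-0.4,-0.2,0,0.1,0.1,0.1,0.1,0.1,0.1,0.1,0.1]
}}

```text
clock: 27.85
tool_pos: [0.6348, 0.0282, 0.2989]
eef_rot: [0.98, 0.197, 0.003, 0.0]
contact_force: [-0.4, 0.4, -0.6]
opening: 0.549
finger_force: 0.0
```

```bash
python3 - <<'E'
from h import *
im=r.snapshot('side');cv2.imwrite('pics/side3.png',cv2.resize(im[110:260,240:440],(800,600),interpolation=cv2.INTER_CUBIC))
s=r.get_state();print(s['clock'],s['tool_pos'],s['contact_force'])
print([(np.round(d['point'],3).tolist(),round(d['confidence'],2)) for d in r.look_for('side','marker')])
print([(proj('side',[.636,.0305,z])-[240,110])*4 for z in (.08,.146)])
E
```

```text
27.9 [0.63379473 0.02808034 0.29701494] [-0.40622242  0.09060362 -0.36992995]
[([0.73, 0.406, 0.03], 0.82), ([0.424, -0.392, 0.02], 0.68), ([0.556, 0.215, 0.03], 0.48), ([0.631, 0.036, 0.103], 0.45)]
[array([242.80314626, 363.3881458 ]), array([239.41366026, 284.87265993])]
```

View pics/side3.png

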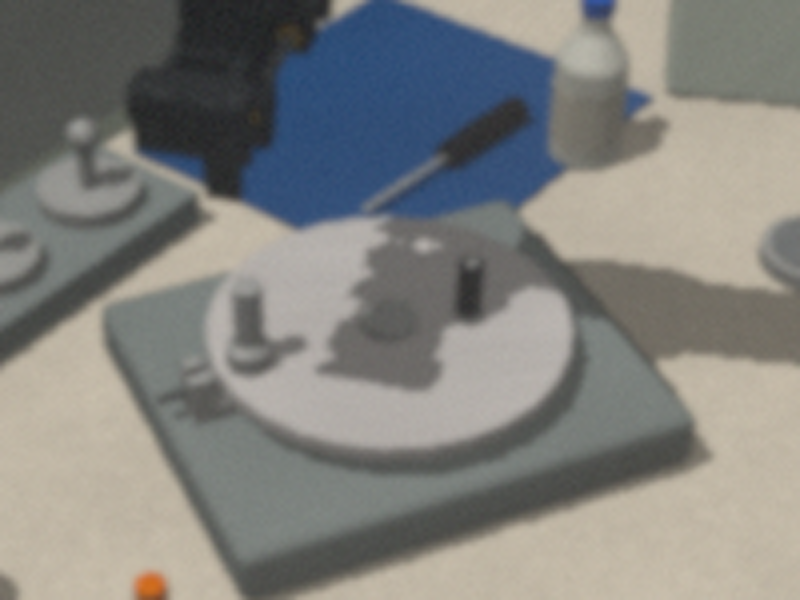

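The slim weight stands upright at crop (248,325), its foot at (250,355) beside the shoe (200,373) and just inside the rim, about 4 mm from the mark. The crank is still parked at (470,288) and the gripper is clear, so I hand the job in.

```bash
python3 -c "
from plant import r
print(r.finish_job())"
```

```text
the job is handed in; nothing more can be done
None
```

I handed the job in at about 28 s of the 72 s allowed: the turntable is parked with the middle of the tight patch on the shoe (within a few degrees, by feel), and the slim weight stands upright about 4 mm from the mark, with the gripper clear. I moved nothing else; no verdict came back.

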